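# Kit the four capped springs

### The job

Make up the spring kit: take the four black-capped springs from the bench and stand each one upright in the grey kitting tray, centred on the disc of its own colour. The two shorter bare springs without a black cap belong to another job: leave them standing where they are.

Things in the scene. Friction and masses are not known exactly. Their poses are not given: they have to be found in the camera images.
- spring_red: the red capped spring: a stiff red coil (rigid to the grip) standing on the bench, 40 mm across, 66 mm tall, filled by a black rubber core and cap, with a 12 mm steel nut on top (70 mm overall); 0.13 to 0.24 kg. Origin: centre of its underside; z up along it. Grip its sides at any yaw, best about 45 mm above its underside.
- spring_yellow: the yellow capped spring: a stiff yellow coil (rigid to the grip) standing on the bench, 40 mm across, 66 mm tall, filled by a black rubber core and cap, with a 12 mm steel nut on top (70 mm overall); 0.13 to 0.24 kg. Origin: centre of its underside; z up along it. Grip its sides at any yaw, best about 45 mm above its underside.
- spring_green: the green capped spring: a stiff green coil (rigid to the grip) standing on the bench, 40 mm across, 66 mm tall, filled by a black rubber core and cap, with a 12 mm steel nut on top (70 mm overall); 0.13 to 0.24 kg. Origin: centre of its underside; z up along it. Grip its sides at any yaw, best about 45 mm above its underside.
- spring_blue: the blue capped spring: a stiff blue coil (rigid to the grip) standing on the bench, 40 mm across, 66 mm tall, filled by a black rubber core and cap, with a 12 mm steel nut on top (70 mm overall); 0.13 to 0.24 kg. Origin: centre of its underside; z up along it. Grip its sides at any yaw, best about 45 mm above its underside.
- disc_red: the red disc, 60 mm across, 4 mm thick, fixed in the middle of one compartment of the grey kitting tray. Origin: centre of its underside, 5 mm above the bench. The fixed tray, 205 mm square, has 2 by 2 compartments 100 mm apart along the disc's x and y axes; walls and dividers are 5 mm thick and reach 20 mm above the bench. Which colour lies where changes.
- disc_yellow: the yellow disc, 60 mm across, 4 mm thick, fixed in the middle of one compartment of the grey kitting tray. Origin: centre of its underside, 5 mm above the bench. The fixed tray, 205 mm square, has 2 by 2 compartments 100 mm apart along the disc's x and y axes; walls and dividers are 5 mm thick and reach 20 mm above the bench. Which colour lies where changes.
- disc_green: the green disc, 60 mm across, 4 mm thick, fixed in the middle of one compartment of the grey kitting tray. Origin: centre of its underside, 5 mm above the bench. The fixed tray, 205 mm square, has 2 by 2 compartments 100 mm apart along the disc's x and y axes; walls and dividers are 5 mm thick and reach 20 mm above the bench. Which colour lies where changes.
- disc_blue: the blue disc, 60 mm across, 4 mm thick, fixed in the middle of one compartment of the grey kitting tray. Origin: centre of its underside, 5 mm above the bench. The fixed tray, 205 mm square, has 2 by 2 compartments 100 mm apart along the disc's x and y axes; walls and dividers are 5 mm thick and reach 20 mm above the bench. Which colour lies where changes.
- bare_red: a look-alike that does not belong in the kit: a shorter red coil spring, open in the middle (no black cap, no nut), 40 mm across and 44 mm tall, standing upright on the bench among the others. Origin: centre of its underside; z points up.
- bare_green: a look-alike that does not belong in the kit: a shorter green coil spring, open in the middle (no black cap, no nut), 40 mm across and 44 mm tall, standing upright on the bench among the others. Origin: centre of its underside; z points up.

How it is judged:
At the end, for the whole second after the job is handed in: Each of the four capped springs stands upright (within 0.1 rad) on the disc of its own colour, its axis within 14 mm of the disc's centre and its underside on the disc, at rest; both bare springs still stand upright within 20 mm of where they began (horizontal distance between spring_red and disc_red below 0.014 m and z of spring_red in the frame of disc_red between 0.001 and 0.008 m and angle between each of spring_red, spring_yellow, spring_green, spring_blue, bare_red, bare_green's own z axis and vertical below 0.1 rad and linear speed of each of spring_red, spring_yellow, spring_green, spring_blue below 0.02 m/s and angular speed of each of spring_red, spring_yellow, spring_green, spring_blue below 0.2 rad/s and horizontal distance between spring_yellow and disc_yellow below 0.014 m and z of spring_yellow in the frame of disc_yellow between 0.001 and 0.008 m and horizontal distance between spring_green and disc_green below 0.014 m and z of spring_green in the frame of disc_green between 0.001 and 0.008 m and horizontal distance between spring_blue and disc_blue below 0.014 m and z of spring_blue in the frame of disc_blue between 0.001 and 0.008 m and distance of each of bare_red, bare_green from where it was at the start of the episode below 0.02 m); the robot touches nothing.
It fails at once if the bare red spring is moved by more than 20 mm or knocked over (distance of bare_red from where it was at the start of the episode above 0.02 m or angle between bare_red's own z axis and vertical above 0.35 rad).
It fails at once if the bare green spring is moved by more than 20 mm or knocked over (distance of bare_green from where it was at the start of the episode above 0.02 m or angle between bare_green's own z axis and vertical above 0.35 rad).
It also fails if it takes over 112 s, if anything falls off the work surface, if the arm or the gripper's body presses on something with over 40 N, if the wrist force passes 120 N, or if a joint passes its speed limit or range.

### The arm

A 6-joint arm with a two-finger parallel gripper is mounted at the origin on the work surface. World frame = base frame: x ahead of the robot, y to its left, z up, the work surface at z = 0. Lengths are in m, angles in rad, forces in N, time in s.
With the tool pointing down it reaches from about 0.375 to 0.975 m from the base axis. Payload 3.8 kg.
Tool frame: the origin (TCP) lies on the mounting face of the last link; the fingertips stand 173 mm ahead of it and the grasp point (between the pads) lies 155 mm ahead of it; z points along the fingers, y is the line along which they close (so a half turn about z gives the same grasp; the last joint's range is limited). The gripper opens to 85 mm and grips with 20 to 120 N. Pads are 22 mm wide; open, the fingers measure 114 mm over their backs; the gripper's body (76 mm by 85 mm) begins 54 mm behind the grasp point. The pads swing forward as they close: fully open they stand 13 mm farther back than shut.
Start: joints at [-1.307, 0.264, 1.604, -0, 1.274, -0.037], TCP at [0.2, -0.645, 0.405] pointing down, gripper open.
Joint ranges: [-2.63, 2.63], [-0.94, 2.18], [0.31, 2.57], [-1.31, 4.45], [0, 2.66], [-2.55, 2.55]. Speed limits (rad/s): [2.57, 2.57, 3.14, 3.14, 3.14, 3.14].

### API

Orientations are given as a rotation vector (axis times angle).
In Python, from workcell import bot gives the robot as it stands.
- The arm moves only by the tool drive_tool, never from a script. Its argument "increments" is a list of rows, each an object with "delta_pos": the shift along the tool's x, y, z in mm, a list of three; "turn": the turn about the tool's z in rad; "jaw": the opening, from -1 (shut) to 1 (fully open). A call has 1 to 8 rows; each row shifts and turns the commanded pose from where the row before left it, along the tool's axes as they then stand; what a row does not reach is not made up. A row lasts 1/12 s, in which the tool goes at most 41.7 mm and 7.16 degrees, less where a joint would pass 70% of its speed; a pose out of reach is approached as far as the arm can. A call is refused whole if a number of a shift passes 41.7 or a number of a turn 0.125, either way. A call with a gripper value outside its range is refused whole. The fingers move at their own pace and stop on an object; "grip_force" is the grip in N (left out, the last holds). Time passes only in rows, so rows that do not move let the fingers close. It gives the time, the measured TCP pose, the force, the opening and the grip force at its end, in the units of the state.
- bot.read_state(): the state, without advancing time (a new reading comes with each control period).
- bot.read_camera(name): name is "side" or "top" or "wrist"; returns a dict with "pixels" (384x512x3 uint8, red, green, blue), "fovy" (degrees; the focal length in pixels is half the picture's height over the tangent of half this angle, whatever the lens; pixels are square), "cx", "cy" (the principal point, pixels), "camera_from_world" (4x4, takes a point from world to camera coordinates); the wrist camera has in their place "hand_eye" (4x4, takes a point from camera to tool coordinates, whose origin is the TCP and whose axes are the flange's). Camera axes: x right, y down, z forward; pixel columns grow to the right and rows downward; lengths in m; the calibration is good to about 2 mm. A picture is of the moment at which its call begins: read the wrist's pose just before it. There is no depth.
- bot.finish_job(): hands the job in; it is judged then, once.
The state is a dict: "time": time; "q": joint angles; "joint_vel": joint speeds; "joint_torque": joint torques, N m; "tool_pos": TCP position; "tcp_rot": TCP orientation; "wrist_force": force on the tool from outside, world axes, zero at the start; "torque": the same for the moment, N m; "width": opening from 0.0 (shut) to 1.0 (fully open); "grip_force": force on a finger pad.
Only numpy, scipy, OpenCV 4.12 (cv2) and the standard library are available. Lean on these libraries where they do the work, as an engineer would, in place of code of your own. Each camera call takes 0.05 s, during which the arm holds its last target. There are 200 camera calls.

## Working session

There is one attempt and no reset: what is moved stays moved. The work goes in short steps, Python scripts to look and compute and a tool call to move; the robot and the scene stay as the last step left them, time stands still between calls to the robot, and variables do not carry over. Pictures are saved under pics/ and viewed, at most 14 in all, crops included, and the job is handed in when it is done.

Besides the shell and the picture viewer there is one more tool, called after "Call:" as a command line: name --argument value ..., lists and objects as JSON in quotes. drive_tool: Moves the arm, as the interface text tells. Its arguments: {"type":"object","properties":{"increments":{"type":"array"},"grip_force":{"type":"number"}},"required":["increments"]}

```bash
ls; mkdir -p pics
python3 - <<'E'
from workcell import bot
import cv2,numpy as np,pickle
s=bot.read_state();print(s)
d={}
for n in("top","side","wrist"):
    c=bot.read_camera(n);d[n]=c
    cv2.imwrite(f"pics/{n}0.png",c["pixels"][:,:,::-1])
    print(n,{k:v for k,v in c.items() if k!="pixels"})
pickle.dump((s,d),open("d0.pkl","wb"))
a=cv2.imread("pics/top0.png");cv2.imwrite("pics/top0b.png",cv2.resize(a,(768,576)))
E
```

```text
pics
{'time': 0.0, 'q': array([-1.30688125e+00,  2.64743001e-01,  1.60541530e+00, -2.67466181e-06,
        1.27374124e+00, -3.69166238e-02]), 'joint_vel': array([ 0.00070366,  0.00038021, -0.00036478, -0.00066672, -0.00127579,
       -0.00045975]), 'joint_torque': array([ 1.03017781e-03, -5.15099931e+01, -3.67312181e+01,  5.97114354e-05,
        1.29013887e-02, -8.27006890e-07]), 'tool_pos': array([ 0.19990379, -0.64433587,  0.40334614]), 'tcp_rot': array([-3.10385436e+00, -4.70423253e-01,  4.14088055e-04]), 'wrist_force': array([-0.9987737 , -0.66945627, -0.04221046]), 'torque': array([ 0.05892825, -0.0265987 ,  0.0180581 ]), 'grip_force': 0.0, 'width': 0.999848458149656}
top {'fovy': 53.62943375710527, 'cx': 262.3250058471002, 'cy': 193.40448640159715, 'camera_from_world': array([[-0.00345403, -0.99989964,  0.01373961, -0.00613391],
       [-0.98474806,  0.00101099, -0.17398344,  0.5285297 ],
       [ 0.17395209, -0.01413099, -0.98465272,  0.9996286 ],
       [ 0.        ,  0.        ,  0.        ,  1.        ]])}
side {'fovy': 47.144454816178495, 'cx': 253.43781801955353, 'cy': 191.62916735631586, 'camera_from_world': array([[-0.99538939, -0.09512922, -0.01226338,  0.49795433],
       [-0.06317243,  0.74641019, -0.662481  ,  0.05114802],
       [ 0.07217481, -0.65865185, -0.74897833,  1.00061473],
       [ 0.        ,  0.        ,  0.        ,  1.        ]])}
wrist {'fovy': 60.62581741218324, 'cx': 260.73898671432914, 'cy': 192.37786329290904, 'hand_eye': array([[-7.09871141e-04, -9.56073404e-01, -2.93126495e-01,
         7.65971811e-02],
       [ 9.99999746e-01, -6.97386681e-04, -1.47097255e-04,
         5.04108436e-04],
       [-6.37867396e-05, -2.93126525e-01,  9.56073656e-01,
         3.08579736e-02],
       [ 0.00000000e+00,  0.00000000e+00,  0.00000000e+00,
         1.00000000e+00]])}
```

View pics/top0b.png

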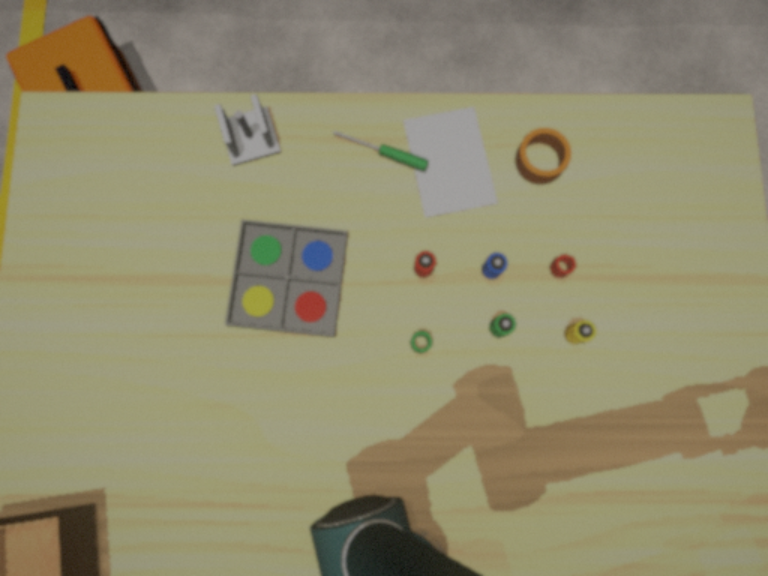

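View pics/side0.png

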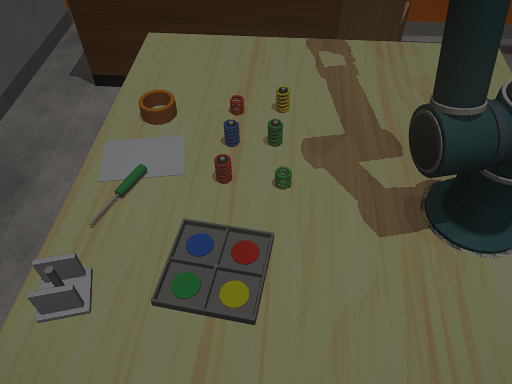

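The top view (768 px scale) shows capped red (425,263), blue (495,264), green (503,324) and yellow (582,331), plus bare red (563,266) and bare green (421,341). The tray is on the left: green (266,250), blue (318,256), yellow (258,301), red (311,306). The side view agrees.

```bash
cat > h.py <<'E'
import cv2,numpy as np
HUE={"red":[(0,8),(170,180)],"yellow":[(24,33)],"green":[(45,85)],"blue":[(105,125)]}
def blobs(img,name,amin,smin=130,vmin=40):
    h=cv2.cvtColor(img,cv2.COLOR_RGB2HSV);m=np.zeros(h.shape[:2],np.uint8)
    for a,b in HUE[name]: m|=cv2.inRange(h,(a,smin,vmin),(b,255,255))
    m=cv2.morphologyEx(m,cv2.MORPH_CLOSE,np.ones((5,5)))
    n,l,st,c=cv2.connectedComponentsWithStats(m)
    return [(st[i,4],c[i],st[i,:4],l==i) for i in range(1,n) if st[i,4]>=amin]
def f_of(c): return c["pixels"].shape[0]/2/np.tan(np.radians(c["fovy"]/2))
def cam_pose(c,s=None):
    if "camera_from_world" in c: return np.linalg.inv(c["camera_from_world"])
    T=np.eye(4);T[:3,:3]=cv2.Rodrigues(np.array(s["tcp_rot"]))[0];T[:3,3]=s["tool_pos"]
    return T@c["hand_eye"]
def onplane(c,uv,z,s=None):
    T=cam_pose(c,s);f=f_of(c)
    r=T[:3,:3]@np.array([(uv[0]-c["cx"])/f,(uv[1]-c["cy"])/f,1]);o=T[:3,3]
    return (o+r*(z-o[2])/r[2])[:2]
def proj(c,p,s=None):
    q=np.linalg.inv(cam_pose(c,s))@np.append(p,1);f=f_of(c)
    return np.array([c["cx"]+f*q[0]/q[2],c["cy"]+f*q[1]/q[2]])
E
python3 - <<'E'
from h import *;import pickle
s,d=pickle.load(open("d0.pkl","rb"))
for v in("top","side"):
    c=d[v];print(v,cam_pose(c)[:3,3].round(3))
    for k in HUE:
        for a,u,b,_ in blobs(c["pixels"],k,40):
            if a<1500: print(k,a,u.round(1),b[2:], "z.009",onplane(c,u,.009).round(4),"z.033",onplane(c,u,.033).round(4))
E
```

```text
top [0.347 0.007 1.076]
red 118 [282.7 176.3] [13 16] z.009 [ 0.585  -0.0667] z.033 [ 0.5797 -0.065 ]
red 155 [375.1 176.7] [15 14] z.009 [ 0.5838 -0.3337] z.033 [ 0.5785 -0.3261]
red 310 [206.6 204. ] [20 19] z.009 [0.5047 0.1503] z.033 [0.5012 0.1471]
yellow 383 [21.2 13.6] [17 30] z.009 [1.0989 0.7341] z.033 [1.082  0.7177]
yellow 518 [  5.2 108.2] [ 14 118] z.009 [0.7906 0.748 ] z.033 [0.7806 0.7313]
yellow 298 [171.6 200.2] [20 19] z.009 [0.5158 0.2493] z.033 [0.512  0.2439]
yellow 156 [386.1 221.4] [19 15] z.009 [ 0.4543 -0.358 ] z.033 [ 0.4519 -0.3498]
green 208 [176.6 166.3] [17 17] z.009 [0.6148 0.2388] z.033 [0.6088 0.2336]
blue 267 [211.2 170.1] [19 19] z.009 [0.6035 0.1392] z.033 [0.5977 0.1363]
side [0.427 0.668 0.789]
red 243 [236.7 104.5] [14 20] z.009 [ 0.5816 -0.3467] z.033 [ 0.5769 -0.3155]
red 349 [223.2 170.1] [17 30] z.009 [ 0.5832 -0.0827] z.033 [ 0.5784 -0.0596]
red 525 [244.8 251.8] [28 24] z.009 [0.5039 0.1525] z.033 [0.5016 0.1684]
yellow 233 [283.7  98.4] [14 26] z.009 [ 0.4486 -0.3861] z.033 [ 0.4479 -0.3536]
yellow 652 [233.8 293.8] [30 28] z.009 [0.5149 0.252 ] z.033 [0.5122 0.2648]
green 129 [276.9 133.1] [15 25] z.009 [ 0.4592 -0.232 ] z.033 [ 0.4582 -0.2043]
green 205 [130.4 178.1] [29 28] z.009 [ 0.8061 -0.0368] z.033 [ 0.7944 -0.0151]
green 203 [284.  175.8] [15 21] z.009 [ 0.4324 -0.0758] z.033 [ 0.4322 -0.0529]
green 598 [185.2 284.8] [30 26] z.009 [0.6141 0.2409] z.033 [0.6083 0.254 ]
blue 209 [232.2 133.6] [15 26] z.009 [ 0.5785 -0.22  ] z.033 [ 0.5739 -0.1927]
blue 493 [199.4 244.2] [28 23] z.009 [0.6031 0.1416] z.033 [0.5976 0.1578]
```

View pics/wrist0.png

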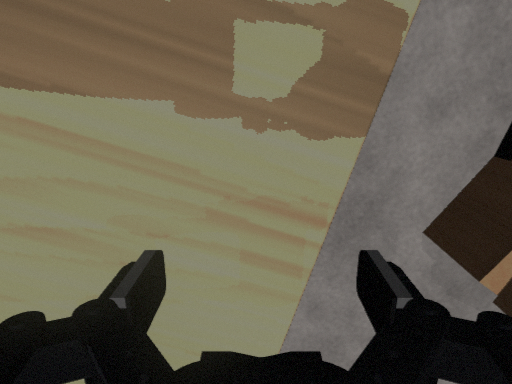

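Disc spacing comes out at 100 mm, so the measurements hold together. Next I move over the springs for one closer wrist look.

Call:
drive_tool --increments '[{"delta_pos": [15, -11, -1], "turn": 0, "jaw": 1}, {"delta_pos": [30, -22, -1], "turn": 0, "jaw": 1}, {"delta_pos": [30, -22, -1], "turn": 0, "jaw": 1}, {"delta_pos": [30, -22, -1], "turn": 0, "jaw": 1}, {"delta_pos": [30, -22, -1], "turn": 0, "jaw": 1}, {"delta_pos": [30, -22, -1], "turn": 0, "jaw": 1}, {"delta_pos": [30, -22, -1], "turn": 0, "jaw": 1}, {"delta_pos": [30, -22, -1], "turn": 0, "jaw": 1}]' --grip_force 50

```text
time: 0.82
tool_pos: [0.3668, -0.4179, 0.4126]
tcp_rot: [-3.106, -0.471, -0.0]
wrist_force: [0.3, -0.4, 1.0]
width: 1.001
grip_force: 0.0
```

Call:
drive_tool --increments '[{"delta_pos": [30, -22, -1], "turn": 0, "jaw": 1}, {"delta_pos": [30, -22, -1], "turn": 0, "jaw": 1}, {"delta_pos": [30, -22, -1], "turn": 0, "jaw": 1}, {"delta_pos": [30, -22, -1], "turn": 0, "jaw": 1}, {"delta_pos": [30, -22, -1], "turn": 0, "jaw": 1}, {"delta_pos": [30, -22, -1], "turn": 0, "jaw": 1}, {"delta_pos": [17, -15, 0], "turn": 0, "jaw": 1}, {"delta_pos": [0, 0, 0], "turn": 0, "jaw": 1}]'

```text
time: 1.48
tool_pos: [0.5123, -0.2173, 0.4186]
tcp_rot: [-3.103, -0.478, -0.002]
wrist_force: [0.5, 1.4, -0.5]
width: 0.999
grip_force: 0.0
```

Run:
```python
from workcell import bot
from h import *;import pickle
s=bot.read_state();c=bot.read_camera("wrist");s2=bot.read_state()
print(s["time"],s["tool_pos"],s2["tool_pos"],s["tcp_rot"],s["joint_vel"].round(3))
pickle.dump((s,c),open("d1.pkl","wb"))
cv2.imwrite("pics/w1.png",cv2.resize(c["pixels"][:,:,::-1],(768,576)))
for k in HUE:
    for a,u,b,_ in blobs(c["pixels"],k,60): print(k,a,u.round(1),b,onplane(c,u,.033,s).round(4))
```

```text
1.4833 [ 0.51227219 -0.21731989  0.41863281] [ 0.51134186 -0.21897563  0.4184753 ] [-3.10298483e+00 -4.77683595e-01 -1.94370081e-03] [-0.059 -0.004  0.011 -0.055  0.007 -0.058]
red 1489 [137.   54.2] [104  27  60  50] [ 0.5829 -0.0649]
red 1251 [377.5 133.8] [354 115  47  40] [ 0.5823 -0.3261]
yellow 352 [351.4 251.5] [336 237  40  35] [ 0.4442 -0.3521]
blue 505 [259.   95.8] [240  79  40  39] [ 0.5814 -0.1934]
```

View pics/w1.png

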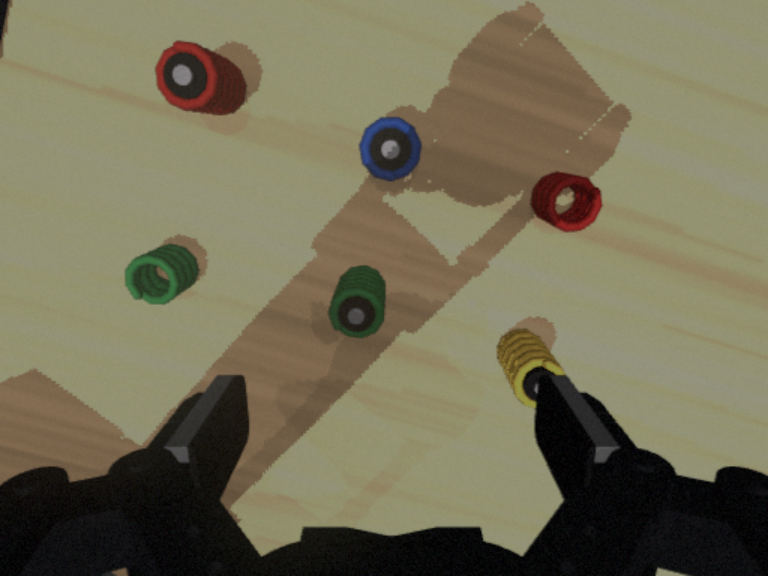

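The wrist view (768 scale) shows the nuts: red (182,75), blue (390,149), green (356,316), with yellow partly behind a finger at about (541,382). I'll cast these onto z=0.070.

Run:
```python
from h import *;import pickle
s,c=pickle.load(open("d1.pkl","rb"))
for n,u in dict(red=(182,75),blue=(390,149),green=(356,316),yellow=(541,382)).items():
    print(n,onplane(c,np.array(u)/1.5-.17,.070,s).round(4))
s0,d=pickle.load(open("d0.pkl","rb"));c=d["top"]
for n,u in dict(red=(426,260),blue=(497,262),green=(506,323),yellow=(586,330)).items():
    print(n,onplane(c,np.array(u)/1.5-.17,.070).round(4))
```

```text
red [ 0.5825 -0.0642]
blue [ 0.5792 -0.1952]
green [ 0.467 -0.206]
yellow [ 0.4586 -0.3463]
red [ 0.5802 -0.0656]
blue [ 0.5764 -0.1945]
green [ 0.4651 -0.2067]
yellow [ 0.4523 -0.349 ]
```

```bash
cat > go.py <<'E'
import sys;from workcell import bot
from h import *
s=bot.read_state();R=cv2.Rodrigues(np.array(s["tcp_rot"]))[0]
for a in sys.argv[1:]:
    t=np.array([float(x) for x in a.split(",")])
    print(a,"delta mm",(R.T@(t-s["tool_pos"])*1000).round(1))
print("yaw",np.arctan2(R[1,0],R[0,0]).round(4),"tilt",R[:,2].round(4),"t",s["time"],s["tool_pos"].round(4),s["q"].round(2),"w",s["width"])
E
python3 go.py .466,-.206,.198
```

```text
.466,-.206,.198 delta mm [-39.3 -25.8 220.5]
yaw 0.3051 tilt [-3.e-04  7.e-04 -1.e+00] t 1.5333 [ 0.5113 -0.219   0.4185] [-0.45  0.03  1.84  0.    1.27  0.82] w 1.0017910291873744
```

Call:
drive_tool --increments '[{"delta_pos": [-10, -6, 15], "jaw": 1, "turn": 0}, {"delta_pos": [-15, -10, 28], "jaw": 1, "turn": 0}, {"delta_pos": [-14, -10, 28], "jaw": 1, "turn": 0}, {"delta_pos": [0, 0, 28], "jaw": 1, "turn": 0}, {"delta_pos": [0, 0, 28], "jaw": 1, "turn": 0}, {"delta_pos": [0, 0, 15], "jaw": 1, "turn": 0}, {"delta_pos": [0, 0, 0], "jaw": 1, "turn": 0}, {"delta_pos": [0, 0, 0], "jaw": 1, "turn": 0}]'

```text
time: 2.2
tool_pos: [0.4646, -0.2086, 0.2759]
tcp_rot: [-3.105, -0.469, 0.004]
wrist_force: [0.1, -0.2, 0.4]
width: 0.999
grip_force: 0.0
```

```bash
python3 go.py .466,-.206,.198
python3 - <<'E'
from workcell import bot
import cv2
c=bot.read_camera("wrist");cv2.imwrite("pics/w2.png",c["pixels"][:,:,::-1])
E
```

```text
.466,-.206,.198 delta mm [ 2.2 -2.  77.9]
yaw 0.2999 tilt [-0.0025  0.001  -1.    ] t 2.2 [ 0.4646 -0.2086  0.2759] [-0.47  0.07  2.08 -0.    0.99  0.8 ] w 0.9993904800943896
```

View pics/w2.png

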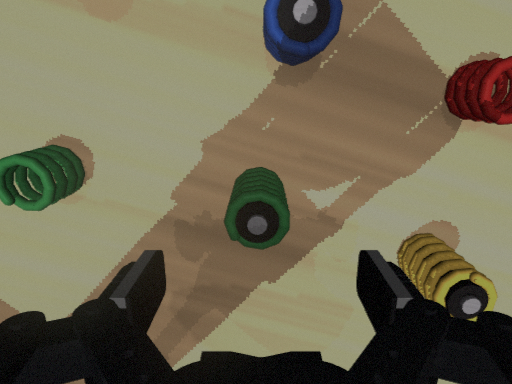

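Green sits between the fingers, nut at (258,224). The yellow nut is at (471,306) and the blue at (305,11).

```bash
python3 - <<'E'
from workcell import bot
from h import *
s=bot.read_state();c=bot.read_camera("wrist")
for u in((258,224),(471,306),(305,11)): print(onplane(c,u,.07,s).round(4))
E
python3 go.py .466,-.206,.198
```

```text
[ 0.4685 -0.2069]
[ 0.4548 -0.3512]
[ 0.5806 -0.1962]
.466,-.206,.198 delta mm [ 0.7 -3.1 80.1]
yaw 0.3002 tilt [ 0.002  -0.0011 -1.    ] t 2.3 [ 0.4661 -0.2091  0.2781] [-0.47  0.07  2.08 -0.    0.99  0.8 ] w 0.9979167695846872
```

Call:
drive_tool --increments '[{"delta_pos": [2, -2, 10], "jaw": 1, "turn": 0}, {"delta_pos": [0, 0, 22], "jaw": 1, "turn": 0}, {"delta_pos": [0, 0, 22], "jaw": 1, "turn": 0}, {"delta_pos": [0, 0, 17], "jaw": 1, "turn": 0}, {"delta_pos": [0, 0, 8], "jaw": 1, "turn": 0}, {"delta_pos": [0, 0, 0], "jaw": 1, "turn": 0}, {"delta_pos": [0, 0, 0], "jaw": -1, "turn": 0}, {"delta_pos": [0, 0, 0], "jaw": -1, "turn": 0}]' --grip_force 50

```text
time: 2.97
tool_pos: [0.4679, -0.2063, 0.199]
tcp_rot: [3.105, 0.471, 0.003]
wrist_force: [0.7, -0.3, 0.3]
width: 0.751
grip_force: 0.0
```

Call:
drive_tool --increments '[{"delta_pos": [0, 0, 0], "jaw": -1, "turn": 0}, {"delta_pos": [0, 0, 0], "jaw": -1, "turn": 0}, {"delta_pos": [0, 0, 0], "jaw": -1, "turn": 0}, {"delta_pos": [0, 0, 0], "jaw": -1, "turn": 0}, {"delta_pos": [0, 0, 0], "jaw": -1, "turn": 0}, {"delta_pos": [0, 0, 0], "jaw": -1, "turn": 0}]'

```text
time: 3.47
tool_pos: [0.4678, -0.2062, 0.1992]
tcp_rot: [3.105, 0.47, 0.004]
wrist_force: [-0.5, 1.5, 6.9]
width: 0.46
grip_force: 50.2
```

```bash
python3 go.py .6145,.2399,.32
```

```text
.6145,.2399,.32 delta mm [ 272.5 -382.4 -120.8]
yaw 0.3007 tilt [ 2.4e-03 -9.0e-04 -1.0e+00] t 3.4667 [ 0.4678 -0.2062  0.1992] [-0.46  0.18  2.13  0.    0.83  0.81] w 0.45951137654934104
```

Call:
drive_tool --increments '[{"delta_pos": [0, 0, -10], "jaw": -1, "turn": 0}, {"delta_pos": [0, 0, -20], "jaw": -1, "turn": 0}, {"delta_pos": [0, 0, -25], "jaw": -1, "turn": 0}, {"delta_pos": [0, 0, -25], "jaw": -1, "turn": 0}, {"delta_pos": [10, -14, -20], "jaw": -1, "turn": 0}, {"delta_pos": [20, -28, -10], "jaw": -1, "turn": 0}, {"delta_pos": [20, -28, -10], "jaw": -1, "turn": 0}, {"delta_pos": [20, -28, 0], "jaw": -1, "turn": 0}]'

```text
time: 4.13
tool_pos: [0.5056, -0.0909, 0.321]
tcp_rot: [3.105, 0.468, 0.007]
wrist_force: [1.2, -0.4, -1.7]
width: 0.457
grip_force: 50.7
```

Call:
drive_tool --increments '[{"delta_pos": [20, -28, 0], "jaw": -1, "turn": 0}, {"delta_pos": [20, -28, 0], "jaw": -1, "turn": 0}, {"delta_pos": [20, -28, 0], "jaw": -1, "turn": 0}, {"delta_pos": [20, -28, 0], "jaw": -1, "turn": 0}, {"delta_pos": [20, -28, 0], "jaw": -1, "turn": 0}, {"delta_pos": [20, -28, 0], "jaw": -1, "turn": 0}, {"delta_pos": [20, -28, 0], "jaw": -1, "turn": 0}, {"delta_pos": [20, -28, 0], "jaw": -1, "turn": 0}]'

```text
time: 4.8
tool_pos: [0.5911, 0.1714, 0.3179]
tcp_rot: [3.106, 0.471, -0.001]
wrist_force: [0.4, -0.3, -1.2]
width: 0.459
grip_force: 50.7
```

Call:
drive_tool --increments '[{"delta_pos": [20, -28, 0], "jaw": -1, "turn": 0}, {"delta_pos": [15, -22, 0], "jaw": -1, "turn": 0}, {"delta_pos": [7, -10, 0], "jaw": -1, "turn": 0}, {"delta_pos": [0, 0, 0], "jaw": -1, "turn": 0}, {"delta_pos": [0, 0, 0], "jaw": -1, "turn": 0}, {"delta_pos": [0, 0, 0], "jaw": -1, "turn": 0}]'

```text
time: 5.3
tool_pos: [0.6131, 0.2385, 0.3174]
tcp_rot: [3.105, 0.47, -0.002]
wrist_force: [-0.2, -0.1, -1.2]
width: 0.458
grip_force: 50.8
```

```bash
python3 go.py .6145,.2399,.208;python3 - <<'E'
from workcell import bot
from h import *
s=bot.read_state();c=bot.read_camera("wrist")
cv2.imwrite("pics/w3.png",c["pixels"][:,:,::-1])
for k in HUE:
    for a,u,b,_ in blobs(c["pixels"],k,200): print(k,a,u.round(1),b,onplane(c,u,.009,s).round(4))
E
python3 go.py .6145,.2399,.208
```

```text
.6145,.2399,.208 delta mm [  1.9  -1.  109.3]
yaw 0.3005 tilt [-0.0013 -0.0012 -1.    ] t 5.3 [0.6131 0.2385 0.3174] [ 0.33  0.3   1.73 -0.    1.12  1.6 ] w 0.4582380069351051
green 9795 [262.2 246.7] [209 151 104 196] [0.5545 0.2182]
blue 3105 [360.1 218.9] [328 189  65  61] [0.6073 0.1417]
.6145,.2399,.208 delta mm [  1.9  -1.3 109.5]
yaw 0.2998 tilt [-0.001 -0.001 -1.   ] t 5.35 [0.6132 0.2382 0.3175] [ 0.33  0.3   1.73 -0.    1.12  1.6 ] w 0.45794202516040494
```

View pics/w3.png

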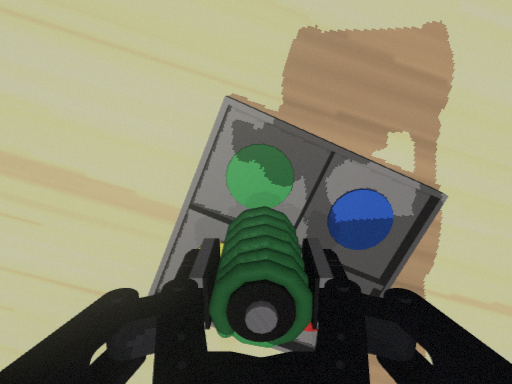

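The green spring hangs upright, with its disc at (260,176) ahead and the blue disc at (360,219). Now lowering.

Call:
drive_tool --increments '[{"delta_pos": [2, -1, 12], "jaw": -1, "turn": 0}, {"delta_pos": [0, 0, 25], "jaw": -1, "turn": 0}, {"delta_pos": [0, 0, 28], "jaw": -1, "turn": 0}, {"delta_pos": [0, 0, 20], "jaw": -1, "turn": 0}, {"delta_pos": [0, 0, 12], "jaw": -1, "turn": 0}, {"delta_pos": [0, 0, 6], "jaw": -1, "turn": 0}, {"delta_pos": [0, 0, 3], "jaw": -1, "turn": 0}, {"delta_pos": [0, 0, 2], "jaw": -1, "turn": 0}]'

```text
time: 6.02
tool_pos: [0.6157, 0.2409, 0.21]
tcp_rot: [-3.106, -0.47, -0.001]
wrist_force: [0.8, -0.3, -1.6]
width: 0.46
grip_force: 50.8
```

Call:
drive_tool --increments '[{"delta_pos": [0, 0, 1], "jaw": -1, "turn": 0}, {"delta_pos": [0, 0, 0], "jaw": -1, "turn": 0}]'

```text
time: 6.18
tool_pos: [0.6159, 0.2413, 0.21]
tcp_rot: [-3.106, -0.471, -0.004]
wrist_force: [0.8, -0.7, -2.5]
width: 0.456
grip_force: 50.8
```

Call:
drive_tool --increments '[{"delta_pos": [0, 0, 1.5], "jaw": -1, "turn": 0}, {"delta_pos": [0, 0, 0], "jaw": -1, "turn": 0}, {"delta_pos": [0, 0, 0], "jaw": -1, "turn": 0}]'

```text
time: 6.43
tool_pos: [0.6157, 0.2414, 0.2083]
tcp_rot: [-3.106, -0.471, -0.003]
wrist_force: [0.2, 0.4, -0.3]
width: 0.458
grip_force: 50.8
```

Call:
drive_tool --increments '[{"delta_pos": [0, 0, 0], "jaw": 1, "turn": 0}, {"delta_pos": [0, 0, 0], "jaw": 1, "turn": 0}, {"delta_pos": [0, 0, 0], "jaw": 1, "turn": 0}, {"delta_pos": [0, 0, 0], "jaw": 1, "turn": 0}, {"delta_pos": [0, 0, 0], "jaw": 1, "turn": 0}, {"delta_pos": [0, 0, -10], "jaw": 1, "turn": 0}, {"delta_pos": [0, 0, -25], "jaw": 1, "turn": 0}, {"delta_pos": [0, 0, -30], "jaw": 1, "turn": 0}]'

```text
time: 7.1
tool_pos: [0.6139, 0.2406, 0.2705]
tcp_rot: [3.105, 0.471, -0.009]
wrist_force: [-0.1, -0.6, -0.7]
width: 1.005
grip_force: 0.0
```

Call:
drive_tool --increments '[{"delta_pos": [0, 0, -25], "jaw": 1, "turn": 0}, {"delta_pos": [-5, 13, -10], "jaw": 1, "turn": 0}, {"delta_pos": [-13, 32, 0], "jaw": 1, "turn": 0}, {"delta_pos": [-13, 32, 0], "jaw": 1, "turn": 0}, {"delta_pos": [-13, 32, 0], "jaw": 1, "turn": 0}, {"delta_pos": [-13, 32, 0], "jaw": 1, "turn": 0}, {"delta_pos": [-13, 32, 0], "jaw": 1, "turn": 0}, {"delta_pos": [-13, 32, 0], "jaw": 1, "turn": 0}]'

```text
time: 7.77
tool_pos: [0.5956, 0.0184, 0.3069]
tcp_rot: [3.106, 0.471, -0.001]
wrist_force: [0.4, -0.1, -0.2]
width: 0.997
grip_force: 0.0
```

Call:
drive_tool --increments '[{"delta_pos": [-13, 32, 0], "jaw": 1, "turn": 0}, {"delta_pos": [-13, 32, 0], "jaw": 1, "turn": 0}, {"delta_pos": [-13, 32, 0], "jaw": 1, "turn": 0}, {"delta_pos": [-13, 32, 0], "jaw": 1, "turn": 0}, {"delta_pos": [-13, 32, 0], "jaw": 1, "turn": 0}, {"delta_pos": [-10, 25, 0], "jaw": 1, "turn": 0}, {"delta_pos": [-6, 15, 0], "jaw": 1, "turn": 0}, {"delta_pos": [0, 0, 0], "jaw": 1, "turn": 0}]'

```text
time: 8.43
tool_pos: [0.5772, -0.1983, 0.3069]
tcp_rot: [3.106, 0.465, -0.001]
wrist_force: [0.2, 0.2, -1.1]
width: 1.0
grip_force: 0.0
```

```bash
python3 - <<'E'
from workcell import bot
import cv2
c=bot.read_camera("side");cv2.imwrite("pics/s1.png",c["pixels"][:,:,::-1])
E
python3 go.py .5785,-.1955,.199
```

```text
.5785,-.1955,.199 delta mm [  1.4  -0.7 107.8]
yaw 0.2974 tilt [-9.e-04  0.e+00 -1.e+00] t 8.4833 [ 0.5774 -0.1966  0.3068] [-0.37  0.22  1.85 -0.    1.08  0.9 ] w 1.0040887004604513
```

View pics/s1.png

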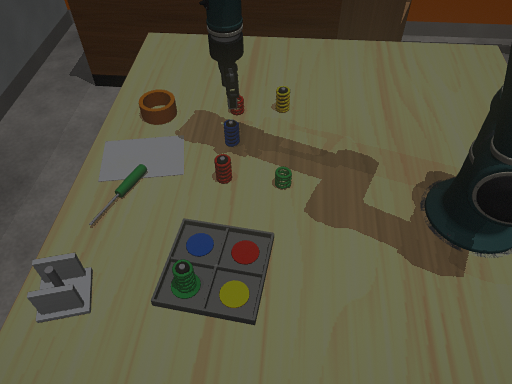

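Green stands on its disc at about (185,280). The arm is over blue (232,133), so I'll grasp it.

Call:
drive_tool --increments '[{"delta_pos": [1, -1, 14], "jaw": 1, "turn": 0}, {"delta_pos": [0, 0, 28], "jaw": 1, "turn": 0}, {"delta_pos": [0, 0, 28], "jaw": 1, "turn": 0}, {"delta_pos": [0, 0, 22], "jaw": 1, "turn": 0}, {"delta_pos": [0, 0, 12], "jaw": 1, "turn": 0}, {"delta_pos": [0, 0, 4], "jaw": 1, "turn": 0}, {"delta_pos": [0, 0, 0], "jaw": 1, "turn": 0}, {"delta_pos": [0, 0, 0], "jaw": -1, "turn": 0}]'

```text
time: 9.15
tool_pos: [0.5798, -0.1927, 0.1998]
tcp_rot: [3.105, 0.472, 0.001]
wrist_force: [-0.3, 0.1, -0.1]
width: 0.882
grip_force: 0.0
```

Call:
drive_tool --increments '[{"delta_pos": [0, 0, 0], "jaw": -1, "turn": 0}, {"delta_pos": [0, 0, 0], "jaw": -1, "turn": 0}, {"delta_pos": [0, 0, 0], "jaw": -1, "turn": 0}, {"delta_pos": [0, 0, 0], "jaw": -1, "turn": 0}, {"delta_pos": [0, 0, 0], "jaw": -1, "turn": 0}, {"delta_pos": [0, 0, 0], "jaw": -1, "turn": 0}, {"delta_pos": [0, 0, 0], "jaw": -1, "turn": 0}]'

```text
time: 9.73
tool_pos: [0.58, -0.1934, 0.201]
tcp_rot: [3.105, 0.47, 0.004]
wrist_force: [-0.7, 0.2, 5.6]
width: 0.453
grip_force: 49.9
```

```bash
python3 go.py .605,.141,.32
```

```text
.605,.141,.32 delta mm [ 123.2 -311.8 -119.2]
yaw 0.3006 tilt [ 2.7e-03 -8.0e-04 -1.0e+00] t 9.7333 [ 0.58   -0.1934  0.201 ] [-0.36  0.34  1.91  0.    0.88  0.91] w 0.4534102174681193
```

Call:
drive_tool --increments '[{"delta_pos": [0, 0, -10], "jaw": -1, "turn": 0}, {"delta_pos": [0, 0, -20], "jaw": -1, "turn": 0}, {"delta_pos": [0, 0, -25], "jaw": -1, "turn": 0}, {"delta_pos": [0, 0, -25], "jaw": -1, "turn": 0}, {"delta_pos": [0, 0, -20], "jaw": -1, "turn": 0}, {"delta_pos": [5, -14, -15], "jaw": -1, "turn": 0}, {"delta_pos": [12, -30, -5], "jaw": -1, "turn": 0}, {"delta_pos": [12, -30, 0], "jaw": -1, "turn": 0}]'

```text
time: 10.4
tool_pos: [0.5854, -0.1141, 0.3221]
tcp_rot: [3.105, 0.466, 0.006]
wrist_force: [0.4, 0.3, -1.9]
width: 0.454
grip_force: 50.7
```

Call:
drive_tool --increments '[{"delta_pos": [12, -30, 0], "jaw": -1, "turn": 0}, {"delta_pos": [12, -30, 0], "jaw": -1, "turn": 0}, {"delta_pos": [12, -30, 0], "jaw": -1, "turn": 0}, {"delta_pos": [12, -30, 0], "jaw": -1, "turn": 0}, {"delta_pos": [12, -30, 0], "jaw": -1, "turn": 0}, {"delta_pos": [12, -30, 0], "jaw": -1, "turn": 0}, {"delta_pos": [12, -30, 0], "jaw": -1, "turn": 0}, {"delta_pos": [7, -18, 0], "jaw": -1, "turn": 0}]'

```text
time: 11.07
tool_pos: [0.6038, 0.1338, 0.3192]
tcp_rot: [-3.105, -0.473, 0.0]
wrist_force: [0.1, -0.6, -2.3]
width: 0.46
grip_force: 50.8
```

Call:
drive_tool --increments '[{"delta_pos": [3, -10, 0], "jaw": -1, "turn": 0}, {"delta_pos": [0, 0, 0], "jaw": -1, "turn": 0}, {"delta_pos": [0, 0, 0], "jaw": -1, "turn": 0}, {"delta_pos": [0, 0, 0], "jaw": -1, "turn": 0}]'

```text
time: 11.4
tool_pos: [0.604, 0.1402, 0.319]
tcp_rot: [3.106, 0.47, -0.001]
wrist_force: [-0.3, -1.0, -2.2]
width: 0.456
grip_force: 50.8
```

```bash
python3 go.py .6045,.141,.2095
```

```text
.6045,.141,.2095 delta mm [  0.8  -0.7 109.5]
yaw 0.3001 tilt [-6.e-04 -9.e-04 -1.e+00] t 11.4 [0.604  0.1402 0.319 ] [ 0.19  0.23  1.81 -0.    1.1   1.46] w 0.4557797055002677
```

Call:
drive_tool --increments '[{"delta_pos": [1, -1, 12], "jaw": -1, "turn": 0}, {"delta_pos": [0, 0, 25], "jaw": -1, "turn": 0}, {"delta_pos": [0, 0, 28], "jaw": -1, "turn": 0}, {"delta_pos": [0, 0, 20], "jaw": -1, "turn": 0}, {"delta_pos": [0, 0, 12], "jaw": -1, "turn": 0}, {"delta_pos": [0, 0, 6], "jaw": -1, "turn": 0}, {"delta_pos": [0, 0, 4], "jaw": -1, "turn": 0}, {"delta_pos": [0, 0, 2], "jaw": -1, "turn": 0}]'

```text
time: 12.07
tool_pos: [0.6053, 0.1422, 0.2102]
tcp_rot: [3.106, 0.47, 0.001]
wrist_force: [0.7, 0.3, -2.3]
width: 0.458
grip_force: 50.8
```

Call:
drive_tool --increments '[{"delta_pos": [0, 0, 1], "jaw": -1, "turn": 0}, {"delta_pos": [0, 0, 0], "jaw": -1, "turn": 0}, {"delta_pos": [0, 0, 0], "jaw": -1, "turn": 0}]'

```text
time: 12.32
tool_pos: [0.6055, 0.1428, 0.2105]
tcp_rot: [-3.106, -0.471, -0.003]
wrist_force: [0.1, -1.0, -2.5]
width: 0.461
grip_force: 50.8
```

Call:
drive_tool --increments '[{"delta_pos": [0, 0, 1.5], "jaw": -1, "turn": 0}, {"delta_pos": [0, 0, 0], "jaw": -1, "turn": 0}, {"delta_pos": [0, 0, 0], "jaw": -1, "turn": 0}]'

```text
time: 12.57
tool_pos: [0.6057, 0.1429, 0.21]
tcp_rot: [-3.106, -0.471, -0.004]
wrist_force: [-1.8, 0.0, 4.9]
width: 0.457
grip_force: 51.6
```

Contact made, so I release and move on to red.

Call:
drive_tool --increments '[{"delta_pos": [0, 0, 0], "jaw": 1, "turn": 0}, {"delta_pos": [0, 0, 0], "jaw": 1, "turn": 0}, {"delta_pos": [0, 0, 0], "jaw": 1, "turn": 0}, {"delta_pos": [0, 0, 0], "jaw": 1, "turn": 0}, {"delta_pos": [0, 0, 0], "jaw": 1, "turn": 0}, {"delta_pos": [0, 0, -10], "jaw": 1, "turn": 0}, {"delta_pos": [0, 0, -25], "jaw": 1, "turn": 0}, {"delta_pos": [0, 0, -30], "jaw": 1, "turn": 0}]'

```text
time: 13.23
tool_pos: [0.6036, 0.1424, 0.2711]
tcp_rot: [3.106, 0.471, -0.009]
wrist_force: [0.6, 0.2, 0.4]
width: 1.001
grip_force: 0.0
```

Call:
drive_tool --increments '[{"delta_pos": [0, 0, -25], "jaw": 1, "turn": 0}, {"delta_pos": [-6, 13, -10], "jaw": 1, "turn": 0}, {"delta_pos": [-14, 32, 0], "jaw": 1, "turn": 0}, {"delta_pos": [-14, 32, 0], "jaw": 1, "turn": 0}, {"delta_pos": [-14, 32, 0], "jaw": 1, "turn": 0}, {"delta_pos": [-14, 32, 0], "jaw": 1, "turn": 0}, {"delta_pos": [-14, 30, 0], "jaw": 1, "turn": 0}, {"delta_pos": [-8, 18, 0], "jaw": 1, "turn": 0}]'

```text
time: 13.9
tool_pos: [0.5794, -0.0663, 0.3075]
tcp_rot: [3.105, 0.468, -0.002]
wrist_force: [0.3, 1.0, -0.5]
width: 0.999
grip_force: 0.0
```

Call:
drive_tool --increments '[{"delta_pos": [0, 0, 0], "jaw": 1, "turn": 0}, {"delta_pos": [0, 0, 0], "jaw": 1, "turn": 0}, {"delta_pos": [0, 0, 0], "jaw": 1, "turn": 0}]'

```text
time: 14.15
tool_pos: [0.5804, -0.0629, 0.3075]
tcp_rot: [-3.106, -0.469, 0.001]
wrist_force: [-0.9, 1.0, -1.0]
width: 1.0
grip_force: 0.0
```

```bash
python3 go.py .5815,-.065,.199
```

```text
.5815,-.065,.199 delta mm [  0.5   2.4 108.5]
yaw 0.3 tilt [-5.e-04  5.e-04 -1.e+00] t 14.15 [ 0.5804 -0.0629  0.3075] [-0.15  0.17  1.9   0.    1.07  1.12] w 1.0000551676805842
```

Call:
drive_tool --increments '[{"delta_pos": [0.5, 2, 14], "jaw": 1, "turn": 0}, {"delta_pos": [0, 0, 28], "jaw": 1, "turn": 0}, {"delta_pos": [0, 0, 28], "jaw": 1, "turn": 0}, {"delta_pos": [0, 0, 22], "jaw": 1, "turn": 0}, {"delta_pos": [0, 0, 12], "jaw": 1, "turn": 0}, {"delta_pos": [0, 0, 4], "jaw": 1, "turn": 0}, {"delta_pos": [0, 0, 0], "jaw": 1, "turn": 0}, {"delta_pos": [0, 0, 0], "jaw": -1, "turn": 0}]'

```text
time: 14.82
tool_pos: [0.5825, -0.0641, 0.2006]
tcp_rot: [3.106, 0.472, 0.002]
wrist_force: [-0.1, 0.1, 0.9]
width: 0.886
grip_force: 0.0
```

Call:
drive_tool --increments '[{"delta_pos": [0, 0, 0], "jaw": -1, "turn": 0}, {"delta_pos": [0, 0, 0], "jaw": -1, "turn": 0}, {"delta_pos": [0, 0, 0], "jaw": -1, "turn": 0}, {"delta_pos": [0, 0, 0], "jaw": -1, "turn": 0}, {"delta_pos": [0, 0, 0], "jaw": -1, "turn": 0}, {"delta_pos": [0, 0, 0], "jaw": -1, "turn": 0}, {"delta_pos": [0, 0, 0], "jaw": -1, "turn": 0}]'

```text
time: 15.4
tool_pos: [0.5826, -0.0646, 0.2014]
tcp_rot: [3.106, 0.47, 0.005]
wrist_force: [-0.1, 1.3, 7.9]
width: 0.457
grip_force: 50.3
```

```bash
python3 go.py .5045,.151,.32
```

```text
.5045,.151,.32 delta mm [ -10.5 -228.9 -118.8]
yaw 0.3006 tilt [ 2.9e-03 -1.0e-04 -1.0e+00] t 15.4 [ 0.5826 -0.0646  0.2014] [-0.15  0.3   1.97  0.    0.87  1.12] w 0.45735765058848377
```

Call:
drive_tool --increments '[{"delta_pos": [0, 0, -10], "jaw": -1, "turn": 0}, {"delta_pos": [0, 0, -20], "jaw": -1, "turn": 0}, {"delta_pos": [0, 0, -25], "jaw": -1, "turn": 0}, {"delta_pos": [0, 0, -25], "jaw": -1, "turn": 0}, {"delta_pos": [0, 0, -20], "jaw": -1, "turn": 0}, {"delta_pos": [-1, -14, -15], "jaw": -1, "turn": 0}, {"delta_pos": [-1, -30, -5], "jaw": -1, "turn": 0}, {"delta_pos": [-1, -30, 0], "jaw": -1, "turn": 0}]'

```text
time: 16.07
tool_pos: [0.5575, 0.005, 0.3225]
tcp_rot: [3.106, 0.467, 0.007]
wrist_force: [-0.7, 0.8, -2.1]
width: 0.456
grip_force: 50.7
```

Call:
drive_tool --increments '[{"delta_pos": [-1, -30, 0], "jaw": -1, "turn": 0}, {"delta_pos": [-2, -30, 0], "jaw": -1, "turn": 0}, {"delta_pos": [-2, -30, 0], "jaw": -1, "turn": 0}, {"delta_pos": [-1, -30, 0], "jaw": -1, "turn": 0}, {"delta_pos": [-1, -22, 0], "jaw": -1, "turn": 0}, {"delta_pos": [0, -13, 0], "jaw": -1, "turn": 0}, {"delta_pos": [0, 0, 0], "jaw": -1, "turn": 0}, {"delta_pos": [0, 0, 0], "jaw": -1, "turn": 0}]'

```text
time: 16.73
tool_pos: [0.5042, 0.1514, 0.3198]
tcp_rot: [3.105, 0.473, 0.0]
wrist_force: [-0.3, -0.4, -1.0]
width: 0.455
grip_force: 50.8
```

```bash
python3 go.py .5045,.151,.2095
```

```text
.5045,.151,.2095 delta mm [  0.2   0.4 110.3]
yaw 0.3025 tilt [ 2.e-04 -7.e-04 -1.e+00] t 16.7333 [0.5042 0.1514 0.3198] [ 0.24  0.05  2.01 -0.    1.08  1.51] w 0.455469585155232
```

Call:
drive_tool --increments '[{"delta_pos": [0, 1, 12], "jaw": -1, "turn": 0}, {"delta_pos": [0, 0, 25], "jaw": -1, "turn": 0}, {"delta_pos": [0, 0, 28], "jaw": -1, "turn": 0}, {"delta_pos": [0, 0, 20], "jaw": -1, "turn": 0}, {"delta_pos": [0, 0, 12], "jaw": -1, "turn": 0}, {"delta_pos": [0, 0, 6], "jaw": -1, "turn": 0}, {"delta_pos": [0, 0, 4], "jaw": -1, "turn": 0}, {"delta_pos": [0, 0, 3], "jaw": -1, "turn": 0}]'

```text
time: 17.4
tool_pos: [0.5053, 0.1498, 0.2104]
tcp_rot: [3.106, 0.47, -0.0]
wrist_force: [-8.5, -3.4, 22.8]
width: 0.459
grip_force: 52.6
```

Call:
drive_tool --increments '[{"delta_pos": [0, 0, 1], "jaw": -1, "turn": 0}, {"delta_pos": [0, 0, 0], "jaw": -1, "turn": 0}, {"delta_pos": [0, 0, 0], "jaw": -1, "turn": 0}]'

```text
time: 17.65
tool_pos: [0.5055, 0.1502, 0.2104]
tcp_rot: [3.106, 0.471, 0.003]
wrist_force: [-2.6, -2.1, 5.7]
width: 0.459
grip_force: 50.8
```

Call:
drive_tool --increments '[{"delta_pos": [0, 0, 0], "jaw": 1, "turn": 0}, {"delta_pos": [0, 0, 0], "jaw": 1, "turn": 0}, {"delta_pos": [0, 0, 0], "jaw": 1, "turn": 0}, {"delta_pos": [0, 0, 0], "jaw": 1, "turn": 0}, {"delta_pos": [0, 0, 0], "jaw": 1, "turn": 0}, {"delta_pos": [0, 0, -10], "jaw": 1, "turn": 0}, {"delta_pos": [0, 0, -25], "jaw": 1, "turn": 0}, {"delta_pos": [0, 0, -30], "jaw": 1, "turn": 0}]'

```text
time: 18.32
tool_pos: [0.5033, 0.1499, 0.2726]
tcp_rot: [3.106, 0.471, -0.009]
wrist_force: [0.1, 0.7, -0.3]
width: 0.996
grip_force: 0.0
```

Call:
drive_tool --increments '[{"delta_pos": [0, 0, -25], "jaw": 1, "turn": 0}, {"delta_pos": [-6, 13, -10], "jaw": 1, "turn": 0}, {"delta_pos": [-14, 33, 0], "jaw": 1, "turn": 0}, {"delta_pos": [-14, 33, 0], "jaw": 1, "turn": 0}, {"delta_pos": [-14, 33, 0], "jaw": 1, "turn": 0}, {"delta_pos": [-14, 33, 0], "jaw": 1, "turn": 0}, {"delta_pos": [-14, 33, 0], "jaw": 1, "turn": 0}, {"delta_pos": [-14, 33, 0], "jaw": 1, "turn": 0}]'

```text
time: 18.98
tool_pos: [0.4808, -0.0794, 0.3096]
tcp_rot: [3.106, 0.471, 0.002]
wrist_force: [0.5, 0.2, -0.2]
width: 0.999
grip_force: 0.0
```

Call:
drive_tool --increments '[{"delta_pos": [-14, 33, 0], "jaw": 1, "turn": 0}, {"delta_pos": [-14, 33, 0], "jaw": 1, "turn": 0}, {"delta_pos": [-14, 33, 0], "jaw": 1, "turn": 0}, {"delta_pos": [-14, 33, 0], "jaw": 1, "turn": 0}, {"delta_pos": [-14, 33, 0], "jaw": 1, "turn": 0}, {"delta_pos": [-14, 33, 0], "jaw": 1, "turn": 0}, {"delta_pos": [-14, 33, 0], "jaw": 1, "turn": 0}, {"delta_pos": [-10, 20, 0], "jaw": 1, "turn": 0}]'

```text
time: 19.65
tool_pos: [0.452, -0.3529, 0.3098]
tcp_rot: [3.104, 0.468, 0.002]
wrist_force: [0.7, -0.3, 0.6]
width: 0.999
grip_force: 0.0
```

Call:
drive_tool --increments '[{"delta_pos": [0, 0, 0], "jaw": 1, "turn": 0}, {"delta_pos": [0, 0, 0], "jaw": 1, "turn": 0}, {"delta_pos": [0, 0, 0], "jaw": 1, "turn": 0}]'

```text
time: 19.9
tool_pos: [0.4523, -0.3493, 0.3088]
tcp_rot: [-3.105, -0.47, 0.0]
wrist_force: [0.5, -0.1, 0.0]
width: 1.005
grip_force: 0.0
```

```bash
python3 - <<'E'
from workcell import bot
import cv2
c=bot.read_camera("wrist");cv2.imwrite("pics/w4.png",c["pixels"][:,:,::-1])
E
python3 go.py .4545,-.350,.199
```

```text
.4545,-.350,.199 delta mm [  1.6   1.9 109.7]
yaw 0.3013 tilt [-3.e-04  7.e-04 -1.e+00] t 19.95 [ 0.4524 -0.3488  0.3087] [-0.7   0.15  1.93  0.    1.07  0.57] w 1.0044240620497173
```

View pics/w4.png

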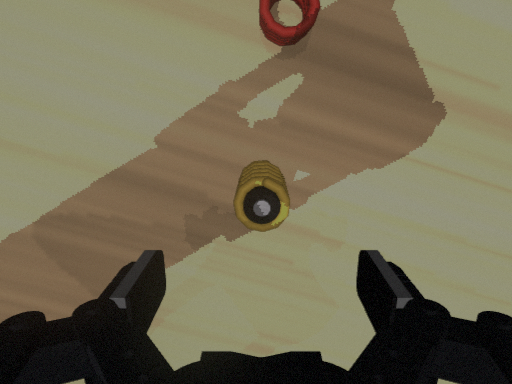

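Yellow is centred between the fingers, nut at (262,208), and bare red is clear of them at the top. Grasping.

Call:
drive_tool --increments '[{"delta_pos": [1, 1, 14], "jaw": 1, "turn": 0}, {"delta_pos": [0, 0, 28], "jaw": 1, "turn": 0}, {"delta_pos": [0, 0, 28], "jaw": 1, "turn": 0}, {"delta_pos": [0, 0, 22], "jaw": 1, "turn": 0}, {"delta_pos": [0, 0, 12], "jaw": 1, "turn": 0}, {"delta_pos": [0, 0, 5], "jaw": 1, "turn": 0}, {"delta_pos": [0, 0, 0], "jaw": 1, "turn": 0}, {"delta_pos": [0, 0, 0], "jaw": -1, "turn": 0}]'

```text
time: 20.62
tool_pos: [0.4543, -0.3502, 0.2006]
tcp_rot: [3.105, 0.472, 0.001]
wrist_force: [0.9, 0.0, 0.0]
width: 0.884
grip_force: 0.0
```

Call:
drive_tool --increments '[{"delta_pos": [0, 0, 0], "jaw": -1, "turn": 0}, {"delta_pos": [0, 0, 0], "jaw": -1, "turn": 0}, {"delta_pos": [0, 0, 0], "jaw": -1, "turn": 0}, {"delta_pos": [0, 0, 0], "jaw": -1, "turn": 0}, {"delta_pos": [0, 0, 0], "jaw": -1, "turn": 0}, {"delta_pos": [0, 0, 0], "jaw": -1, "turn": 0}, {"delta_pos": [0, 0, 0], "jaw": -1, "turn": 0}]'

```text
time: 21.2
tool_pos: [0.4543, -0.3508, 0.2014]
tcp_rot: [3.104, 0.47, 0.003]
wrist_force: [-0.2, 1.4, 6.3]
width: 0.457
grip_force: 50.3
```

```bash
python3 go.py .5155,.250,.32
```

```text
.5155,.250,.32 delta mm [ 236.5 -555.6 -119.4]
yaw 0.3005 tilt [ 0.0021 -0.0014 -1.    ] t 21.2 [ 0.4543 -0.3508  0.2014] [-0.7   0.28  1.99  0.    0.86  0.57] w 0.45729808922403337
```

Call:
drive_tool --increments '[{"delta_pos": [0, 0, -10], "jaw": -1, "turn": 0}, {"delta_pos": [0, 0, -20], "jaw": -1, "turn": 0}, {"delta_pos": [0, 0, -25], "jaw": -1, "turn": 0}, {"delta_pos": [0, 0, -25], "jaw": -1, "turn": 0}, {"delta_pos": [0, 0, -20], "jaw": -1, "turn": 0}, {"delta_pos": [7, -14, -15], "jaw": -1, "turn": 0}, {"delta_pos": [13, -31, -5], "jaw": -1, "turn": 0}, {"delta_pos": [13, -31, 0], "jaw": -1, "turn": 0}]'

```text
time: 21.87
tool_pos: [0.4632, -0.2685, 0.3227]
tcp_rot: [3.103, 0.466, 0.006]
wrist_force: [0.8, 1.1, -1.9]
width: 0.458
grip_force: 50.7
```

Call:
drive_tool --increments '[{"delta_pos": [13, -31, 0], "jaw": -1, "turn": 0}, {"delta_pos": [13, -31, 0], "jaw": -1, "turn": 0}, {"delta_pos": [13, -31, 0], "jaw": -1, "turn": 0}, {"delta_pos": [13, -31, 0], "jaw": -1, "turn": 0}, {"delta_pos": [13, -31, 0], "jaw": -1, "turn": 0}, {"delta_pos": [13, -31, 0], "jaw": -1, "turn": 0}, {"delta_pos": [13, -31, 0], "jaw": -1, "turn": 0}, {"delta_pos": [13, -31, 0], "jaw": -1, "turn": 0}]'

```text
time: 22.53
tool_pos: [0.488, 0.0012, 0.3201]
tcp_rot: [3.106, 0.47, 0.0]
wrist_force: [0.4, 0.2, -1.6]
width: 0.455
grip_force: 50.7
```

Call:
drive_tool --increments '[{"delta_pos": [13, -31, 0], "jaw": -1, "turn": 0}, {"delta_pos": [13, -31, 0], "jaw": -1, "turn": 0}, {"delta_pos": [13, -31, 0], "jaw": -1, "turn": 0}, {"delta_pos": [13, -31, 0], "jaw": -1, "turn": 0}, {"delta_pos": [13, -31, 0], "jaw": -1, "turn": 0}, {"delta_pos": [13, -31, 0], "jaw": -1, "turn": 0}, {"delta_pos": [13, -30, 0], "jaw": -1, "turn": 0}, {"delta_pos": [8, -16, 0], "jaw": -1, "turn": 0}]'

```text
time: 23.2
tool_pos: [0.514, 0.2536, 0.3201]
tcp_rot: [-3.105, -0.473, -0.001]
wrist_force: [0.2, -0.4, -1.3]
width: 0.455
grip_force: 50.8
```

Call:
drive_tool --increments '[{"delta_pos": [0, 0, 0], "jaw": -1, "turn": 0}, {"delta_pos": [0, 0, 0], "jaw": -1, "turn": 0}, {"delta_pos": [0, 0, 0], "jaw": -1, "turn": 0}]'

```text
time: 23.45
tool_pos: [0.514, 0.2501, 0.3195]
tcp_rot: [3.105, 0.471, -0.001]
wrist_force: [-0.5, 0.7, -1.5]
width: 0.451
grip_force: 50.8
```

```bash
python3 go.py .5150,.2500,.2095
python3 - <<'E'
from workcell import bot
import cv2
c=bot.read_camera("wrist");cv2.imwrite("pics/w5.png",c["pixels"][:,:,::-1])
E
```

```text
.5150,.2500,.2095 delta mm [  1.1   0.3 110. ]
yaw 0.301 tilt [-8.e-04 -1.e-03 -1.e+00] t 23.45 [0.514  0.2501 0.3195] [ 0.41  0.14  1.92 -0.    1.09  1.68] w 0.45131216521471607
```

View pics/w5.png

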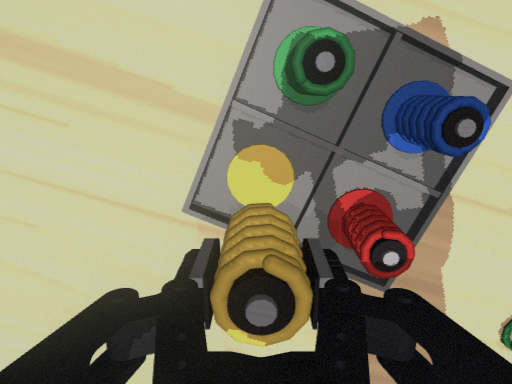

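Green, blue and red stand upright on their discs with rims showing around them. The yellow disc at (260,176) is free, so I'll lower the spring.

Call:
drive_tool --increments '[{"delta_pos": [0, 1, 12], "jaw": -1, "turn": 0}, {"delta_pos": [0, 0, 25], "jaw": -1, "turn": 0}, {"delta_pos": [0, 0, 28], "jaw": -1, "turn": 0}, {"delta_pos": [0, 0, 20], "jaw": -1, "turn": 0}, {"delta_pos": [0, 0, 12], "jaw": -1, "turn": 0}, {"delta_pos": [0, 0, 6], "jaw": -1, "turn": 0}, {"delta_pos": [0, 0, 4], "jaw": -1, "turn": 0}, {"delta_pos": [0, 0, 2], "jaw": -1, "turn": 0}]'

```text
time: 24.17
tool_pos: [0.515, 0.2494, 0.2108]
tcp_rot: [-3.106, -0.47, -0.001]
wrist_force: [0.3, -0.2, -2.0]
width: 0.459
grip_force: 50.7
```

Call:
drive_tool --increments '[{"delta_pos": [0, 0, 1], "jaw": -1, "turn": 0}, {"delta_pos": [0, 0, 0], "jaw": -1, "turn": 0}, {"delta_pos": [0, 0, 0], "jaw": -1, "turn": 0}]'

```text
time: 24.42
tool_pos: [0.5152, 0.25, 0.2109]
tcp_rot: [-3.106, -0.471, -0.003]
wrist_force: [0.4, 0.3, -2.4]
width: 0.459
grip_force: 50.7
```

Call:
drive_tool --increments '[{"delta_pos": [0, 0, 1.5], "jaw": -1, "turn": 0}, {"delta_pos": [0, 0, 0], "jaw": -1, "turn": 0}, {"delta_pos": [0, 0, 0], "jaw": -1, "turn": 0}]'

```text
time: 24.67
tool_pos: [0.5154, 0.2501, 0.2104]
tcp_rot: [-3.106, -0.471, -0.004]
wrist_force: [-1.7, -0.8, 6.4]
width: 0.456
grip_force: 51.4
```

Call:
drive_tool --increments '[{"delta_pos": [0, 0, 0], "jaw": 1, "turn": 0}, {"delta_pos": [0, 0, 0], "jaw": 1, "turn": 0}, {"delta_pos": [0, 0, 0], "jaw": 1, "turn": 0}, {"delta_pos": [0, 0, 0], "jaw": 1, "turn": 0}, {"delta_pos": [0, 0, 0], "jaw": 1, "turn": 0}, {"delta_pos": [0, 0, -10], "jaw": 1, "turn": 0}, {"delta_pos": [0, 0, -25], "jaw": 1, "turn": 0}, {"delta_pos": [0, 0, -30], "jaw": 1, "turn": 0}]'

```text
time: 25.33
tool_pos: [0.5134, 0.2491, 0.2719]
tcp_rot: [3.105, 0.47, -0.009]
wrist_force: [0.2, 0.8, -0.2]
width: 1.0
grip_force: 0.0
```

Call:
drive_tool --increments '[{"delta_pos": [0, 0, -30], "jaw": 1, "turn": 0}, {"delta_pos": [0, 0, -30], "jaw": 1, "turn": 0}, {"delta_pos": [-10, 20, -20], "jaw": 1, "turn": 0}, {"delta_pos": [-14, 30, -10], "jaw": 1, "turn": 0}, {"delta_pos": [-14, 30, 0], "jaw": 1, "turn": 0}, {"delta_pos": [-14, 30, 0], "jaw": 1, "turn": 0}, {"delta_pos": [-14, 30, 0], "jaw": 1, "turn": 0}, {"delta_pos": [-14, 30, 0], "jaw": 1, "turn": 0}]'

```text
time: 26.0
tool_pos: [0.488, 0.0623, 0.3642]
tcp_rot: [3.106, 0.472, 0.002]
wrist_force: [0.5, -0.2, 0.9]
width: 1.001
grip_force: 0.0
```

Call:
drive_tool --increments '[{"delta_pos": [-14, 30, 0], "jaw": 1, "turn": 0}, {"delta_pos": [-14, 30, 0], "jaw": 1, "turn": 0}, {"delta_pos": [-14, 30, 0], "jaw": 1, "turn": 0}, {"delta_pos": [-14, 30, 0], "jaw": 1, "turn": 0}, {"delta_pos": [-8, 15, 0], "jaw": 1, "turn": 0}, {"delta_pos": [0, 0, 0], "jaw": 1, "turn": 0}, {"delta_pos": [0, 0, 0], "jaw": 1, "turn": 0}]'

```text
time: 26.58
tool_pos: [0.4673, -0.0849, 0.3638]
tcp_rot: [-3.107, -0.467, -0.001]
wrist_force: [-0.5, 0.8, -0.8]
width: 1.0
grip_force: 0.0
```

Run:
```python
from workcell import bot
from h import *
o=[]
for n in("top","side"):
    c=bot.read_camera(n);p=c["pixels"].copy()
    for d,q in dict(red=(.504,.1514),yellow=(.5154,.2507),green=(.6145,.2399),blue=(.6033,.1404)).items():
        for z in(.009,.079):
            u=proj(c,(*q,z)).round().astype(int);p[u[1],u[0]]=(255,0,255) 
    u=proj(c,(.56,.2,.03)).astype(int);o.append(cv2.resize(p[u[1]-50:u[1]+50,u[0]-50:u[0]+50,::-1],(400,400),interpolation=cv2.INTER_NEAREST))
    for k in("red","green"):
        print(n,[(onplane(c,b[1],.022).round(4)) for b in blobs(c["pixels"],k,40) if b[0]<1500])
cv2.imwrite("pics/fin.png",np.hstack(o))
```

```text
top [array([ 0.5813, -0.331 ]), array([0.5009, 0.1472])]
top []
side [array([ 0.579, -0.33 ]), array([0.5036, 0.1514])]
side [array([ 0.7998, -0.0244]), array([ 0.4305, -0.0504]), array([0.6133, 0.2422])]
```

View pics/fin.png

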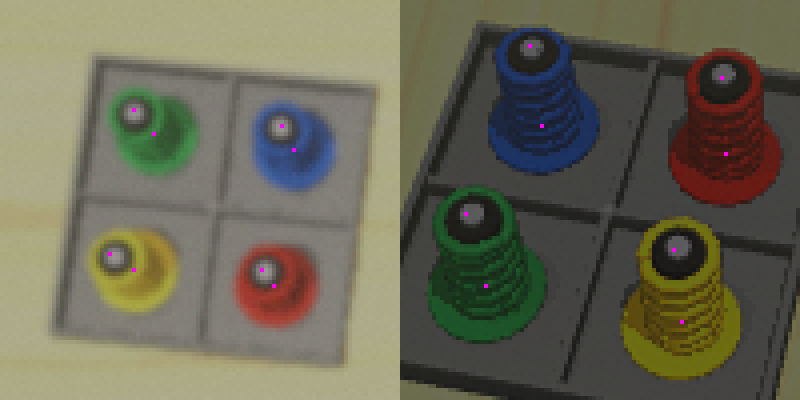

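In both views the four springs stand upright, with each nut within about 1–2 px (roughly 3 mm) of the spot predicted above its disc centre. Bare red has not moved in either view, and bare green has not moved in the side view. Handing in.

```bash
python3 -c "
from workcell import bot
print(bot.finish_job())"
```

```text
the job is handed in; nothing more can be done
None
```

All four capped springs stand upright on the discs of their own colours, within about 3 mm of centre by the final camera check. The bare springs were not touched, and the job was handed in at about 27 s; no verdict was returned.

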